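Load the sliding utensil caddy of a dish rack and park it

ROBOT

A 7-joint arm with a two-finger parallel gripper is mounted at the origin on the work surface. World frame = base frame: x ahead of the robot, y to its left, z up, the work surface at z = 0. Lengths are in m, angles in rad, forces in N, time in s.
With the tool pointing down it reaches from about 0.425 to 0.925 m from the base axis. Payload 6.8 kg.
Tool frame: the origin (TCP) lies at the very end of the fingers, on their centre line; the grasp point (between the pads) lies bot.grip_depth behind it (bot.grip_depth is the distance from the TCP to the grasp point, in m); z points along the fingers, y is the line along which they close (so a half turn about z gives the same grasp; the last joint's range is limited). The gripper opens to 85 mm and grips with 20 to 120 N. Pads are 22 mm wide; open, the fingers measure 114 mm over their backs; the gripper's body (76 mm by 85 mm) begins 54 mm behind the grasp point. The pads swing forward as they close: fully open they stand 13 mm farther back than shut.
Start: joints at [-1.221, 0.477, 0.022, 1.555, -0.011, 1.109, -0.083], TCP at [0.298, 0.606, 0.197] pointing down, gripper open.
Joint ranges: [-2.96, 2.96], [-0.34, 2.1], [-1.41, 1.46], [0.24, 2.44], [-1.37, 4.51], [0.17, 1.92], [-2.96, 2.96]. Speed limits (rad/s): [2.39, 2.39, 3.14, 3.14, 3.14, 3.14, 3.14].

INTERFACE

Orientations are given as a unit quaternion [w, x, y, z].
In Python, from station import bot gives the robot as it stands.
- The arm moves only by the tool send_rows, never from a script. Its arguments are lists of equal length, an entry for each row: "slide": the shift along the tool's x, y, z in mm, a list of three; "roll": the turn about the tool's z in degrees; "claw": the opening, from 0 (shut) to 1 (fully open). A call has exactly 8 rows; each row is the pose to reach, as a shift and turn from the pose commanded when the call began, along the tool's axes at that moment; what a row does not reach only later rows make up. A row lasts 1/12 s, in which the tool goes at most 41.7 mm and 7.16 degrees, less where a joint would pass 70% of its speed; a pose out of reach is approached as far as the arm can. A call with a gripper value outside its range is refused whole. The fingers move at their own pace and stop on an object; "force" is the grip in N (left out, the last holds). Time passes only in rows, so rows that repeat a pose let the fingers close, or fill a call up. It gives the time, the measured TCP pose, the force, the opening and the grip force at its end, in the units of the state.
- bot.get_obs(): the state, without advancing time (a new reading comes with each control period).
- bot.read_camera(name): name is "side" or "top"; returns the picture (480x640x3 uint8, red, green, blue); there is no depth.
- bot.camera_model(name): a dict with "camera_matrix" (3x3 intrinsics, pixels), "camera_from_world" (4x4, takes a point from world to camera coordinates). Camera axes: x right, y down, z forward; pixel columns grow to the right and rows downward; lengths in m; the calibration is good to about 2 mm. A picture is of the moment at which its call begins. camera_model takes no time and is no camera call.
- bot.hand_in(): hands the job in; it is judged then, once.
The state is a dict: "t": time; "q": joint angles; "joint_vel": joint speeds; "joint_torque": joint torques, N m; "eef_pos": TCP position; "tool_rot": TCP orientation; "contact_force": force on the tool from outside, world axes, zero at the start; "torque": the same for the moment, N m; "gripper_width": opening from 0.0 (shut) to 1.0 (fully open); "grasp_force": force on a finger pad.
Only numpy, scipy, OpenCV 4.12 (cv2) and the standard library are available. Lean on these libraries where they do the work, as an engineer would, in place of code of your own. Each camera call takes 0.05 s, during which the arm holds its last target. There are 200 camera calls.

TASK

Put the dry utensils away: pull the dish rack's white caddy (it has a red pull post) right out to the loading stop, swing its blue flap up open, and lay every utensil that is out on the board (there may be two to four of whisk, spatula, spoon, spreader and brush) inside the caddy. Then press the flap down until it is fully shut, and slide the caddy all the way back under the plates to its parked stop. Leave the crockery, glasses, scrubber and bottle standing where they are.

Things in the scene. Friction and masses are not known exactly. Their poses are not given: they have to be found in the camera images.
- rack: dish rack, 230 x 420 mm, fixed; place and yaw vary. Origin: centre of its footprint, on the board. A grey drip tray (14 mm tall) carries chrome rails along its y axis, on which a white caddy slides. A chrome tier (top at 150 mm, with standing plates up to 295 mm) roofs the half from y +45 to +215 mm, so the caddy can be opened only at the other end
- caddy (a joint): position of the sliding caddy along the rack's y axis: 0 at the loading stop (the open end, towards the rack's -y), 0.22 m at the parked stop (wholly under the tier). Stiff: about 3 N to move; stays where left
- caddy_in (a point): centre of the caddy's inner floor, 33 mm above the board; axes as the rack's. The caddy is a white open box, inside 172 mm (x) by 172 mm (y), walls 4 mm, rim 56 mm above this point
- caddy_post (a point): middle of the top of the caddy's red pull post: upright, 16 x 16 mm, top 124 mm above the board, free to grip down to 46 mm below its top, where a low bar 30 mm wide joins it to the caddy. It stands 135 mm from the caddy's centre towards the rack's -y and is clear of the tier at both stops
- flap (a joint): angle of the caddy's blue hinged flap: 0 fully shut, 1.9 rad fully open (upright at 1.57). Stiff hinge: it stays where it is left and does not fall shut; about 2 to 3 N at the tab moves it
- flap_hinge (a point): middle of the flap's hinge line, along the rack's y axis on the caddy's +x rim, 90 mm from the caddy's centre; axes turn with the flap. The flap is a plate 182 x 182 x 5 mm; shut, its top is 94 mm above the board
- flap_tab (a point): grip point in the yellow tab at the middle of the flap's free edge (rack's -x side when shut), 192 mm from the hinge line, 22 mm above the flap's upper face; axes turn with the flap. Tab: 14 mm wide (rack's y), 32 mm along x (24 mm of it beyond the edge), top 12 mm above this point. Pinched across its width it turns between the fingers as the flap swings; 280 mm above the board at 1.5 rad
- whisk: small steel roux whisk: steel handle, flat wire head 33 wide. 140 mm long, lying flat, 50 g. Its x axis runs along it from the handle end (-70 mm) to the head end (+70 mm). Handle from x -70 to +20 mm, 14 mm wide (y), 16 mm tall; the head is no taller. Origin: middle of its length, on its underside; the handle may be gripped there. May be absent (None)
- spatula: small beech spatula: pale wood handle, flat blade 32 wide. 140 mm long, lying flat, 50 g. Its x axis runs along it from the handle end (-70 mm) to the head end (+70 mm). Handle from x -70 to +20 mm, 14 mm wide (y), 16 mm tall; the head is no taller. Origin: middle of its length, on its underside; the handle may be gripped there. May be absent (None)
- spoon: small dark wooden spoon: round head 32 wide. 140 mm long, lying flat, 50 g. Its x axis runs along it from the handle end (-70 mm) to the head end (+70 mm). Handle from x -70 to +20 mm, 14 mm wide (y), 16 mm tall; the head is no taller. Origin: middle of its length, on its underside; the handle may be gripped there. May be absent (None)
- spreader: butter spreader: blue plastic handle, steel blade 20 wide. 140 mm long, lying flat, 50 g. Its x axis runs along it from the handle end (-70 mm) to the head end (+70 mm). Handle from x -70 to +20 mm, 14 mm wide (y), 16 mm tall; the head is no taller. Origin: middle of its length, on its underside; the handle may be gripped there. May be absent (None)
- brush: pastry brush: red handle, white head 28 wide. 140 mm long, lying flat, 50 g. Its x axis runs along it from the handle end (-70 mm) to the head end (+70 mm). Handle from x -70 to +20 mm, 14 mm wide (y), 16 mm tall; the head is no taller. Origin: middle of its length, on its underside; the handle may be gripped there. May be absent (None)
- ramekin: bystander, leave alone: white ramekin, 64 mm wide, 40 tall, among the utensils. Origin: centre of its underside
- scrubber: bystander, leave alone: green round pan scrubber, 56 mm wide, 30 tall, among the utensils. Origin: centre of its underside
- bowl: bystander, leave alone: blue ceramic cereal bowl, 150 mm wide, 60 tall. Origin: centre of its underside
- glass_a: bystander, leave alone: clear glass, 68 mm wide, 110 tall. Origin: centre of its underside
- glass_b: bystander, leave alone: clear glass, 68 mm wide, 110 tall. Origin: centre of its underside
- mug: bystander, leave alone: white mug, 80 mm wide, 90 tall. Origin: centre of its underside
- soap: bystander, leave alone: green bottle, 60 mm wide, 190 tall. Origin: centre of its underside

How it is judged:
On the way, in this order (a step that is already met when the one before it is completed fails the run):
1. the caddy is at the loading stop (value of joint caddy below 0.008 m), for 0.2 s.
2. the flap is open (value of joint flap above 1.2 rad), for 0.2 s.
3. all utensils present lie in the open caddy, released (x of whisk in the frame of caddy_in between -0.06 and 0.06 m and y of whisk in the frame of caddy_in between -0.083 and 0.083 m and z of whisk in the frame of caddy_in between -0.008 and 0.045 m and x of spatula in the frame of caddy_in between -0.06 and 0.06 m and y of spatula in the frame of caddy_in between -0.083 and 0.083 m and z of spatula in the frame of caddy_in between -0.008 and 0.045 m and x of spoon in the frame of caddy_in between -0.06 and 0.06 m and y of spoon in the frame of caddy_in between -0.083 and 0.083 m and z of spoon in the frame of caddy_in between -0.008 and 0.045 m and x of spreader in the frame of caddy_in between -0.06 and 0.06 m and y of spreader in the frame of caddy_in between -0.083 and 0.083 m and z of spreader in the frame of caddy_in between -0.008 and 0.045 m and x of brush in the frame of caddy_in between -0.06 and 0.06 m and y of brush in the frame of caddy_in between -0.083 and 0.083 m and z of brush in the frame of caddy_in between -0.008 and 0.045 m and contact force between each of whisk, spatula, spoon, spreader, brush and the fingers below 0.1 N and linear speed of each of whisk, spatula, spoon, spreader, brush below 0.03 m/s and value of joint flap above 0.6 rad), for 0.2 s.
4. the flap is pressed fully shut (value of joint flap below 0.02 rad), for 0.2 s.
5. the caddy is at the parked stop (value of joint caddy above 0.213 m and value of joint flap below 0.02 rad), for 0.2 s.
At the end, for the whole second after the job is handed in: Every utensil present rests inside the caddy (origin within 60 mm in x and 83 mm in y of the floor's centre, less than 45 mm above it), the flap is within 0.02 rad of shut, and the caddy is within 7 mm of the parked stop, all at rest and released (all of step 5 and x of whisk in the frame of caddy_in between -0.06 and 0.06 m and y of whisk in the frame of caddy_in between -0.083 and 0.083 m and z of whisk in the frame of caddy_in between -0.008 and 0.045 m and x of spatula in the frame of caddy_in between -0.06 and 0.06 m and y of spatula in the frame of caddy_in between -0.083 and 0.083 m and z of spatula in the frame of caddy_in between -0.008 and 0.045 m and x of spoon in the frame of caddy_in between -0.06 and 0.06 m and y of spoon in the frame of caddy_in between -0.083 and 0.083 m and z of spoon in the frame of caddy_in between -0.008 and 0.045 m and x of spreader in the frame of caddy_in between -0.06 and 0.06 m and y of spreader in the frame of caddy_in between -0.083 and 0.083 m and z of spreader in the frame of caddy_in between -0.008 and 0.045 m and x of brush in the frame of caddy_in between -0.06 and 0.06 m and y of brush in the frame of caddy_in between -0.083 and 0.083 m and z of brush in the frame of caddy_in between -0.008 and 0.045 m and contact force between each of whisk, spatula, spoon, spreader, brush and the fingers below 0.1 N and linear speed of each of whisk, spatula, spoon, spreader, brush below 0.03 m/s and velocity of joint caddy between -0.01 and 0.01 m/s); the robot touches nothing.
It fails at once if a bystander is shoved more than 6 cm or tipped over (distance of any of ramekin, scrubber, bowl, glass_a, glass_b, mug, soap from where it was at the start of the episode above 0.06 m or angle between any of ramekin, scrubber, bowl, glass_a, glass_b, mug, soap's own z axis and vertical above 0.6 rad).
Of whisk, spatula, spoon, spreader, brush only 2 to 4 are there at a start; the rules pass over those that are not, and their reading is None.
At some moment in a run one of whisk, spatula, spoon, spreader, brush may be knocked a few centimetres aside while the robot is not near it.
Once in a run the grip may slacken for a moment while it holds something.
It also fails if it takes over 210 s, if anything falls off the work surface, if the arm or the gripper's body presses on something with over 40 N, if the wrist force passes 120 N, or if a joint passes its speed limit or range.

## Working session

There is one attempt and no reset: what is moved stays moved. The work goes in short steps, Python scripts to look and compute and a tool call to move; the robot and the scene stay as the last step left them, time stands still between calls to the robot, and variables do not carry over. Pictures are saved under pics/ and viewed, at most 14 in all, crops included, and the job is handed in when it is done.

Besides the shell and the picture viewer there is one more tool, called after "Call:" as name(argument=value, ...) on one line, values as JSON. send_rows: Moves the arm, as the interface text tells. Its arguments: {"type":"object","properties":{"slide":{"type":"array","items":{"type":"array","items":{"type":"number"}}},"roll":{"type":"array","items":{"type":"number"}},"claw":{"type":"array","items":{"type":"number"}},"force":{"type":"number"}},"required":["slide","roll","claw"]}

```bash
ls; mkdir -p pics; python3 - <<'E'
from station import bot
import cv2
o=bot.get_obs();print(o,bot.grip_depth)
for n in("side","top"):
    im=bot.read_camera(n);cv2.imwrite(f"pics/{n}0.png",im[...,::-1]);m=bot.camera_model(n);print(n,m)
E
```

```text
pics
{'t': 0.0, 'q': array([-1.22112931,  0.47782307,  0.02234659,  1.55644011, -0.01150251,
        1.10927226, -0.08308581]), 'joint_vel': array([-0.00034429, -0.00116018, -0.00073008,  0.00187317,  0.0009091 ,
       -0.00171996, -0.00012404]), 'joint_torque': array([-1.13648020e-03, -5.96439207e+01,  1.60761941e+00, -2.81197107e+01,
        1.25017544e-02,  9.41935752e-03, -3.76544747e-06]), 'eef_pos': array([0.29804995, 0.60491796, 0.19581528]), 'tool_rot': array([-1.38896196e-04,  2.26876221e-01,  9.73923178e-01, -8.96557500e-04]), 'contact_force': array([-0.42173263,  0.94019718,  0.11792717]), 'torque': array([ 0.00605627, -0.07316529, -0.01369089]), 'grasp_force': 0.0, 'gripper_width': 0.9963567413159189} 0.0187
side {'camera_matrix': array([[449.78225315,   0.        , 316.11389441],
       [  0.        , 449.78225315, 235.10630351],
       [  0.        ,   0.        ,   1.        ]]), 'camera_from_world': array([[ 0.78380072, -0.62101123, -0.00121897, -0.40286041],
       [-0.33590237, -0.42230193, -0.84192083,  0.26341009],
       [ 0.52232752,  0.6603076 , -0.5395997 ,  1.03470633],
       [ 0.        ,  0.        ,  0.        ,  1.        ]])}
top {'camera_matrix': array([[559.19341266,   0.        , 325.57847222],
       [  0.        , 559.19341266, 251.0653407 ],
       [  0.        ,   0.        ,   1.        ]]), 'camera_from_world': array([[ 0.02425667, -0.99967947, -0.00725093,  0.00543507],
       [-0.99193436, -0.02316485, -0.12461791,  0.56806814],
       [ 0.12440999,  0.01021526, -0.99217831,  1.33302846],
       [ 0.        ,  0.        ,  0.        ,  1.        ]])}
```

View pics/side0.png

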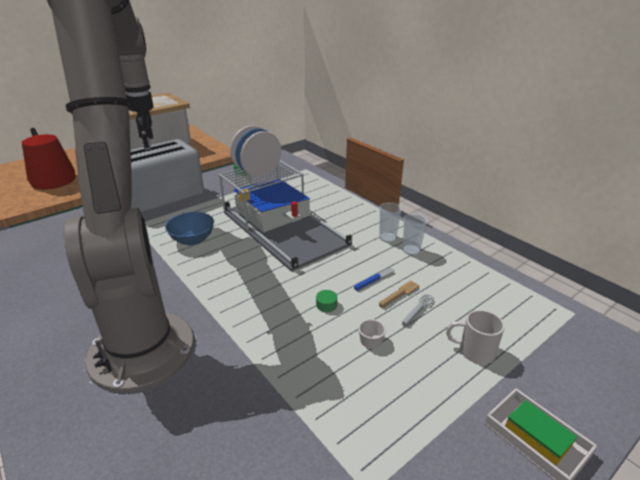

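View pics/top0.png

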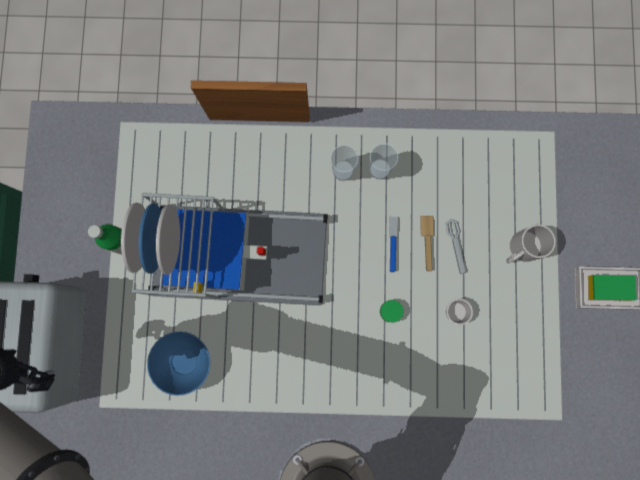

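Both views show a parked caddy: red post at top view (261,251), yellow tab (199,288), black rack feet (325,217) and (321,299). There are three utensils: spreader (393,245), spatula (428,243) and whisk (457,246). The scrubber is at (392,311), the ramekin at (460,310).

```bash
cat > h.py <<'E'
import numpy as np,cv2
from station import bot
M={n:bot.camera_model(n) for n in("side","top")}
def look(n,save=None):
    im=bot.read_camera(n)
    if save: cv2.imwrite(f"pics/{save}.png",im[...,::-1])
    return im
def ray(n,px):
    m=M[n];T=m["camera_from_world"];R=T[:3,:3];c=-R.T@T[:3,3]
    d=R.T@np.linalg.solve(m["camera_matrix"],[px[0],px[1],1]);return c,d/np.linalg.norm(d)
def plane(n,px,z):
    c,d=ray(n,px);return c+d*(z-c[2])/d[2]
def tri(ps,pt):
    A=[];b=[]
    for n,p in(("side",ps),("top",pt)):
        c,d=ray(n,p);P=np.eye(3)-np.outer(d,d);A.append(P);b.append(P@c)
    return np.linalg.lstsq(np.vstack(A),np.hstack(b),rcond=None)[0]
def proj(n,p):
    m=M[n];q=m["camera_matrix"]@(m["camera_from_world"]@np.r_[p,1])[:3];return q[:2]/q[2]
def mask(im,lo,hi,box=None):
    m=cv2.inRange(cv2.cvtColor(im,cv2.COLOR_RGB2HSV),np.array(lo),np.array(hi))
    if box is not None:
        z=np.zeros_like(m);x0,y0,x1,y1=box;z[y0:y1,x0:x1]=m[y0:y1,x0:x1];m=z
    return m
def blobs(m,amin=8):
    c,_=cv2.findContours(m,cv2.RETR_EXTERNAL,cv2.CHAIN_APPROX_NONE);r=[]
    for k in c:
        b=np.zeros_like(m);cv2.drawContours(b,[k],-1,255,-1);b&=m
        ys,xs=np.nonzero(b)
        if len(xs)<amin: continue
        pts=np.c_[xs,ys].astype(np.float32);r.append((len(xs),pts.mean(0).round(1).tolist(),cv2.minAreaRect(pts),pts))
    return sorted(r,key=lambda a:-a[0])
E
python3 - <<'E'
from h import *
S=cv2.imread("pics/side0.png")[...,::-1];T=cv2.imread("pics/top0.png")[...,::-1]
def show(t,im,lo,hi,box,k=3):
    for b in blobs(mask(im,lo,hi,box))[:k]:
        print(t,b[0],b[1],[np.round(v,1) for v in b[2]], b[3].min(0),b[3].max(0))
R1=((0,130,70),(8,255,255));Y=((20,130,80),(35,255,255));B=((105,130,60),(125,255,255));W=((8,60,60),(20,220,255))
for n,im,bx in(("side",S,{'r':(250,180,320,230),'y':(230,180,260,215),'b':(245,170,330,225),'s':(340,260,400,300),'w':(370,270,425,315)}),("top",T,{'r':(240,230,290,270),'y':(185,275,215,300),'b':(150,195,265,300),'s':(375,200,410,285),'w':(410,200,440,285)})):
    show(n+" red",im,*R1,bx['r'],1);show(n+" yel",im,*Y,bx['y'],2);show(n+" blu",im,*B,bx['b'],4);show(n+" spr",im,*B,bx['s'],1);show(n+" spa",im,*W,bx['w'],1)
cv2.imwrite("pics/c1.png",np.vstack([cv2.resize(S[170:270,200:360],(800,500),interpolation=cv2.INTER_CUBIC)])[...,::-1])
cv2.imwrite("pics/c2.png",cv2.resize(T[180:320,120:340],(800,509),interpolation=cv2.INTER_CUBIC)[...,::-1])
cv2.imwrite("pics/c3.png",np.vstack([cv2.resize(T[205:325,370:480],(550,600),interpolation=cv2.INTER_CUBIC)])[...,::-1])
E
```

```text
side red 56 [294.20001220703125, 208.8000030517578] [array([294., 209.]), array([12.,  4.]), np.float64(90.0)] [292. 203.] [296. 215.]
side yel 19 [246.89999389648438, 195.89999389648438] [array([247., 196.]), array([6., 2.]), np.float64(90.0)] [246. 193.] [248. 199.]
side yel 18 [240.60000610351562, 196.89999389648438] [array([240.4, 196.6]), array([7.3, 2.2]), np.float64(78.7)] [239. 193.] [242. 200.]
side blu 997 [274.5, 196.5] [array([277.3, 195.1]), array([22.7, 57.6]), np.float64(74.1)] [249. 182.] [308. 211.]
side spr 135 [367.0, 281.29998779296875] [array([366.9, 281.3]), array([ 4.9, 27.3]), np.float64(63.4)] [355. 274.] [379. 289.]
side spa 308 [399.29998779296875, 292.70001220703125] [array([398.2, 293.8]), array([10. , 42.7]), np.float64(56.3)] [380. 281.] [418. 306.]
top red 61 [260.8999938964844, 250.60000610351562] [array([261. , 250.5]), array([7., 8.]), np.float64(90.0)] [257. 247.] [265. 254.]
top yel 34 [199.39999389648438, 287.20001220703125] [array([199.5, 287. ]), array([8., 3.]), np.float64(90.0)] [198. 283.] [201. 291.]
top yel 14 [193.60000610351562, 287.7000
[... 220 characters left out ...]
] [245. 289.]
top blu 474 [185.89999389648438, 247.89999389648438] [array([185.9, 248. ]), array([ 6.3, 76.6]), np.float64(5.0)] [180. 210.] [192. 286.]
top blu 462 [194.6999969482422, 247.60000610351562] [array([194.8, 248.5]), array([ 6.4, 75.8]), np.float64(5.1)] [189. 211.] [201. 286.]
top blu 444 [203.8000030517578, 246.60000610351562] [array([203.7, 247.3]), array([ 6.3, 73.2]), np.float64(5.1)] [198. 211.] [209. 284.]
top spr 187 [392.79998779296875, 254.10000610351562] [array([392.5, 253.5]), array([35.,  5.]), np.float64(90.0)] [390. 236.] [395. 271.]
top spa 450 [427.3999938964844, 237.8000030517578] [array([427., 243.]), array([54., 12.]), np.float64(90.0)] [421. 216.] [433. 270.]
```

View pics/c2.png

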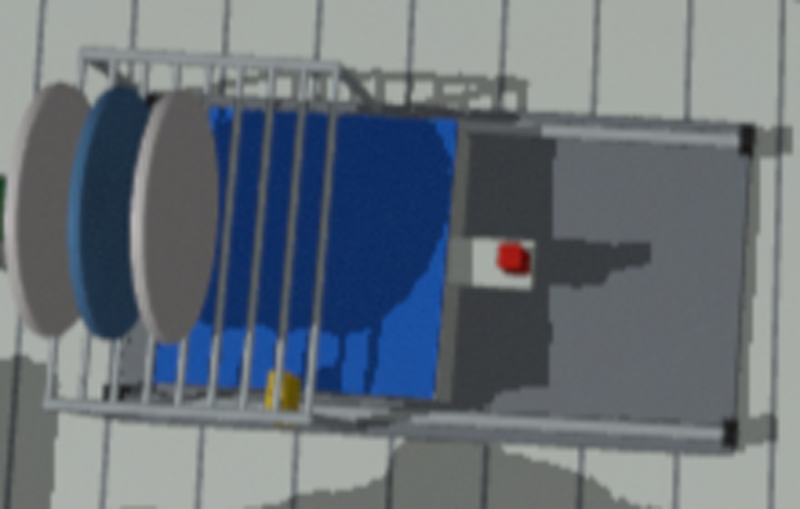

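View pics/c3.png

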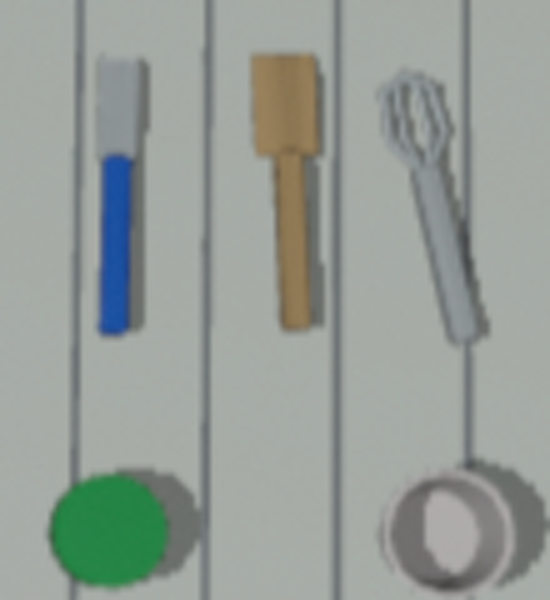

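Crops: flap's front edge runs (459,118)-(436,400) in c2, post top at about (511,256), and the feet at (747,138) and (730,432). In c3 the spreader runs (113,334)-(121,56), the spatula (296,329)-(285,55), and the whisk (464,340)-(410,72).

```bash
python3 - <<'E'
from h import *
r=lambda a:np.round(a,4).tolist()
c2=lambda p:np.array(p)/3.636+[120,180]-.36
c3=lambda p:np.array(p)/5+[370,205]-.4
print("post tri",r(tri((294.2,204),c2((511,256)))),"post@.124",r(plane("top",c2((511,256)),.124)))
a,b=[plane("top",c2(p),.094) for p in((459,118),(436,400))];print("flap edge",r(a),r(b),"len",np.linalg.norm(a-b),"yaw(x axis)",np.degrees(np.arctan2(*(a-b)[[1,0]])))
a,b=[plane("top",c2(p),.03) for p in((747,138),(730,432))];print("feet",r(a),r(b),np.degrees(np.arctan2(*(a-b)[[1,0]])))
a,b=[plane("top",c2(p),.15) for p in((82,52),(337,68))];print("tier far edge",r(a),r(b),"yaw",np.degrees(np.arctan2(-(a-b)[0],(a-b)[1])))
a,b=[plane("top",c2(p),.15) for p in((50,405),(308,415))];print("tier near edge",r(a),r(b),"yaw",np.degrees(np.arctan2(-(a-b)[0],(a-b)[1])))
for n,h,e in(("spreader",(113,332),(121,56)),("spatula",(296,328),(285,55)),("whisk",(464,340),(410,72))):
    a,b=[plane("top",c3(p),.012) for p in(h,e)];d=b-a;print(n,r((a+b)/2),"len",np.linalg.norm(d).round(3),"yaw",np.degrees(np.arctan2(d[1],d[0])).round(1))
print("spr handle tri",r(tri((367,281.3),(392.8,254.1))))
print("yel tri",r(tri((243.8,196),(197,287.3))))
for n,p,z in(("scrub",(110,530),.03),("ramek",(449,530),.04)):print(n,r(plane("top",c3(p),z)))
for n,p,z in(("glassb",(384,160),.11),("glassa",(344,160),.11),("bowl",(179,363),.06),("mug",(539,240),.09)):print(n,r(plane("top",p,z)))
q=bot.get_obs()["tool_rot"]
from scipy.spatial.transform import Rotation as R
print(R.from_quat(np.r_[q[1:],q[0]]).as_matrix().round(3))
E
```

```text
post tri [0.5582, 0.1672, 0.1189] post@.124 [0.5555, 0.1679, 0.124]
flap edge [0.6489, 0.2091, 0.094] [0.4654, 0.2161, 0.094] len 0.18364945535131513 yaw(x axis) -2.187896853140306
feet [0.652, 0.0223, 0.03] [0.4521, 0.0288, 0.03] -1.863066721111382
tier far edge [0.6747, 0.4382, 0.15] [0.6681, 0.2779, 0.15] yaw -2.3523412197792952
tier near edge [0.4538, 0.4435, 0.15] [0.4515, 0.2849, 0.15] yaw -0.8402478190083328
spreader [0.5943, -0.1483, 0.012] len 0.139 yaw -1.1
spatula [0.5976, -0.2346, 0.012] len 0.137 yaw 2.4
whisk [0.592, -0.3074, 0.012] len 0.137 yaw 11.0
spr handle tri [0.5692, -0.1498, 0.0109]
yel tri [0.4676, 0.3095, 0.1177]
scrub [0.4269, -0.1444, 0.03]
ramek [0.4306, -0.3061, 0.04]
glassb [0.7782, -0.1144, 0.11]
glassa [0.7761, -0.02, 0.11]
bowl [0.2918, 0.3565, 0.06]
mug [0.5988, -0.4821, 0.09]
[[-0.897  0.442 -0.001]
 [ 0.442  0.897 -0.002]
 [-0.    -0.002 -1.   ]]
```

Call:
send_rows(slide=[[0,0,-40],[0,0,-80],[0,0,-120],[0,0,-160],[-15,-10,-175],[-46,-30,-175],[-77,-50,-175],[-108,-70,-175]], roll=[-6,-12,-18,-24,-24,-24,-24,-24], claw=[1,1,1,1,1,1,1,1], force=40)

```text
t: 0.77
eef_pos: [0.3648, 0.4934, 0.3714]
tool_rot: [-0.0, 0.019, 1.0, -0.0]
contact_force: [1.5, -0.8, 0.0]
gripper_width: 1.003
grasp_force: 0.0
```

```bash
cat >> h.py <<'E'
from scipy.spatial.transform import Rotation as R
def go(p,yaw=None):
    """tool-axis shift (mm) and roll (deg) from the measured pose to TCP p with tool y at yaw deg"""
    o=bot.get_obs();q=o["tool_rot"];A=R.from_quat(np.r_[q[1:],q[0]]).as_matrix()
    y=np.degrees(np.arctan2(A[1,1],A[0,1]));s="" if yaw is None else f"roll {((y-yaw+90)%180-90):.1f}"
    print("t",round(float(o["t"]),2),"at",o["eef_pos"].round(4),"ytool",round(float(y),1),"w",round(float(o["gripper_width"]),3),"F",o["contact_force"].round(1),"g",round(float(o["grasp_force"]),1),"| slide",(A.T@(np.array(p)-o["eef_pos"])*1000).round(1),s)
E
python3 -c "
from h import *
go((.556,.168,.366),88);go((.556,.168,.08),88)"
```

```text
t 0.77 at [0.3648 0.4934 0.3714] ytool 87.8 w 1.003 F [ 1.5 -0.8  0. ] g 0.0 | slide [-203.8 -317.7    5.5] roll -0.2
t 0.77 at [0.3648 0.4934 0.3714] ytool 87.8 w 1.003 F [ 1.5 -0.8  0. ] g 0.0 | slide [-203.8 -317.6  291.5] roll -0.2
```

Call:
send_rows(slide=[[-22,-35,0],[-44,-70,0],[-66,-105,0],[-88,-140,0],[-110,-175,0],[-132,-210,0],[-154,-245,0],[-176,-280,0]], roll=[0,0,0,0,0,0,0,0], claw=[1,1,1,1,1,1,1,1])

```text
t: 1.43
eef_pos: [0.5296, 0.2059, 0.3714]
tool_rot: [-0.0, 0.02, 1.0, -0.0]
contact_force: [0.9, -0.4, 0.3]
gripper_width: 0.994
grasp_force: 0.0
```

Call:
send_rows(slide=[[-20,-27,0],[-28,-38,20],[-28,-38,60],[-28,-38,100],[-28,-38,140],[-28,-38,160],[-28,-38,160],[-28,-38,160]], roll=[0,0,0,0,0,0,0,0], claw=[1,1,1,1,1,1,1,1])

```text
t: 2.1
eef_pos: [0.555, 0.1687, 0.211]
tool_rot: [-0.001, 0.02, 1.0, -0.001]
contact_force: [0.1, 0.2, 0.7]
gripper_width: 1.004
grasp_force: 0.0
```

```bash
python3 -c "
from h import *
go((.556,.168,.085),88)
S=look('side');look('top','t1')
cv2.imwrite('pics/s1.png',cv2.resize(S[120:280,190:400],(800,610))[:600,:,::-1])"
```

```text
t 2.1 at [0.555  0.1687 0.211 ] ytool 87.7 w 1.004 F [0.1 0.2 0.7] g 0.0 | slide [ -1.3  -0.5 126. ] roll -0.3
```

View pics/s1.png

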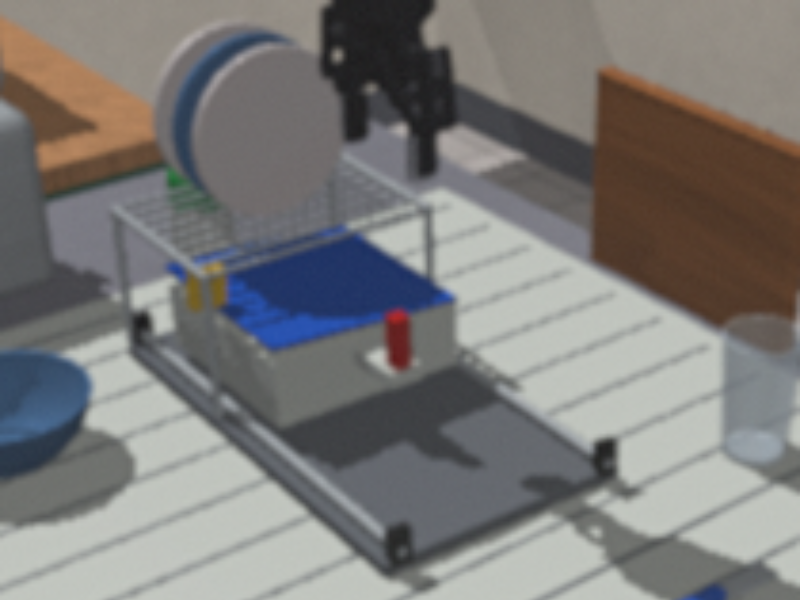

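Fingers are open and centred over the red post. I'm narrowing them to half, so they stay clear of the caddy's front, then going down and gripping.

Call:
send_rows(slide=[[0,0,20],[-1,0,40],[-1,0,60],[-1,0,80],[-1,0,100],[-1,0,119],[-1,0,119],[-1,0,119]], roll=[0,0,0,0,0,0,0,0], claw=[0.5,0.5,0.5,0.5,0.5,0.5,0.5,0.5])

```text
t: 2.87
eef_pos: [0.5576, 0.1695, 0.094]
tool_rot: [0.001, 0.019, 1.0, 0.0]
contact_force: [-0.7, -0.9, 0.7]
gripper_width: 0.503
grasp_force: 0.0
```

Call:
send_rows(slide=[[0,0,0],[0,0,0],[0,0,0],[0,0,0],[0,0,0],[0,0,0],[0,0,0],[0,0,0]], roll=[0,0,0,0,0,0,0,0], claw=[0,0,0,0,0,0,0,0], force=50)

```text
t: 3.53
eef_pos: [0.5567, 0.1693, 0.0928]
tool_rot: [-0.0, 0.019, 1.0, 0.0]
contact_force: [-0.1, -0.2, 0.4]
gripper_width: 0.002
grasp_force: 0.0
```

```bash
python3 -c "
from h import *
S=look('side');T=look('top')
a=cv2.resize(S[160:260,230:350],(400,333));b=cv2.resize(T[180:300,180:324],(400,333))
cv2.imwrite('pics/s2.png',np.hstack([a,b])[...,::-1])
print(proj('side',(.5567,.1693,.0928)),proj('top',(.5567,.1693,.0928)))"
```

```text
[292.84375494 211.36801495] [261.22586132 251.22386993]
```

View pics/s2.png

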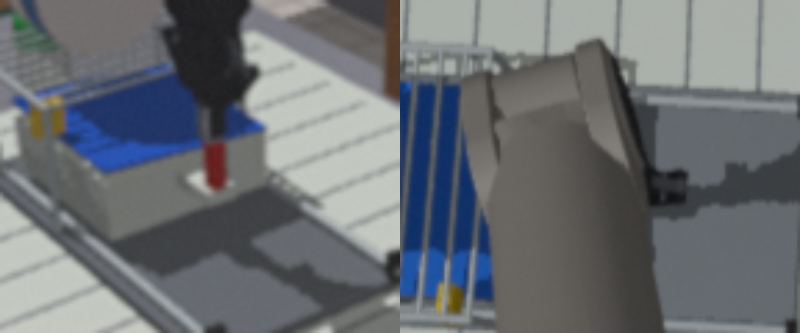

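The side crop shows shut fingers seemingly above or behind a fully visible red post, at about (294,203). The grip missed, so I'm checking the offset at higher zoom.

```bash
python3 -c "
from h import *
S=look('side');T=look('top')
for b in blobs(mask(S,(0,130,50),(8,255,255),(270,180,320,240)),4): print(b[0],b[1],b[3].min(0),b[3].max(0))
go((.556,.168,.085),88)
a=cv2.resize(S[170:225,270:320],(545,600),interpolation=cv2.INTER_CUBIC)
cv2.imwrite('pics/s3.png',a[...,::-1])"
```

```text
56 [294.20001220703125, 209.0] [292. 203.] [296. 215.]
t 3.73 at [0.5567 0.1692 0.0927] ytool 87.8 w -0.001 F [-0.  -0.1 -0.7] g 0.0 | slide [ 0.7 -1.3  7.7] roll -0.2
```

View pics/s3.png

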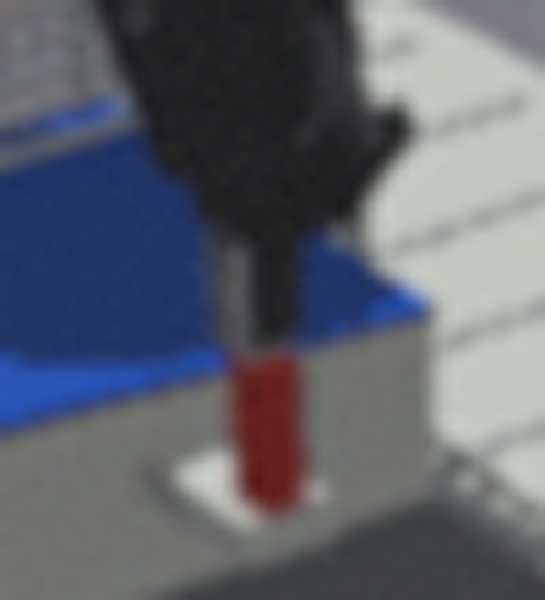

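```bash
python3 -c "
from h import *
for z in (.211,.224,.24): print(z,proj('side',(.555,.1687,z)))
for z in (.0927,.11,.12,.13): print(z,proj('side',(.5567,.1692,z)))
for p in ((.5567,.1692,.0927),(.56,.17,.124),(.60,.20,.093),(.62,.22,.093)): print(p,proj('side',p))
"
```

```text
0.211 [291.32303539 176.62589748]
0.224 [291.18538246 172.57069719]
0.24 [291.01393426 167.51990182]
0.0927 [292.86372765 211.40879955]
0.11 [292.6993219  206.49362028]
0.12 [292.60326966 203.62198121]
0.13 [292.50645916 200.72767256]
(0.5567, 0.1692, 0.0927) [292.86372765 211.40879955]
(0.56, 0.17, 0.124) [293.28807507 202.04658819]
(0.6, 0.2, 0.093) [298.21811937 203.37254569]
(0.62, 0.22, 0.093) [299.51671275 199.1968409 ]
```

The fingertips appear at row 203, where the reported pose predicts row 211. The post top is at the same spot, so the fingers are about 30 mm higher than reported and shut just above the post. I'm reopening and going down 12 mm to test this.

Call:
send_rows(slide=[[0,0,0],[0,0,0],[0,0,0],[0,0,4],[0,0,8],[0,0,12],[0,0,12],[0,0,12]], roll=[0,0,0,0,0,0,0,0], claw=[0.5,0.5,0.5,0.5,0.5,0.5,0.5,0.5])

```text
t: 4.4
eef_pos: [0.5564, 0.1691, 0.0803]
tool_rot: [-0.0, 0.019, 1.0, -0.0]
contact_force: [-0.3, 0.3, -0.3]
gripper_width: 0.497
grasp_force: 0.0
```

Call:
send_rows(slide=[[0,0,0],[0,0,0],[0,0,0],[0,0,0],[0,0,0],[0,0,0],[0,0,0],[0,0,0]], roll=[0,0,0,0,0,0,0,0], claw=[0,0,0,0,0,0,0,0], force=50)

```text
t: 5.07
eef_pos: [0.5569, 0.1692, 0.0811]
tool_rot: [0.0, 0.02, 1.0, 0.0]
contact_force: [-2.2, -0.1, 5.0]
gripper_width: 0.165
grasp_force: 50.0
```

```bash
python3 -c "
from h import *
S=look('side');T=look('top')
for b in blobs(mask(S,(0,130,50),(8,255,255),(270,180,320,240)),4): print(b[0],b[1],b[3].min(0),b[3].max(0))
go((.556,.168,.085),88)
a=cv2.resize(S[170:225,270:320],(545,600),interpolation=cv2.INTER_CUBIC)
cv2.imwrite('pics/s4.png',a[...,::-1])"
```

```text
31 [294.29998779296875, 211.39999389648438] [292. 208.] [296. 215.]
t 5.17 at [0.5569 0.1692 0.0811] ytool 87.8 w 0.167 F [-1.7 -1.2  5.4] g 50.0 | slide [ 0.8 -1.2 -3.9] roll -0.2
```

The grip is on the post now. Red is visible only below row 208, so the real tips are about 25 mm above the reported TCP. I'm pulling the caddy out.

Call:
send_rows(slide=[[0,-8,0],[0,-24,0],[0,-44,0],[0,-64,0],[0,-84,0],[0,-104,0],[0,-124,0],[0,-140,0]], roll=[0,0,0,0,0,0,0,0], claw=[0,0,0,0,0,0,0,0], force=60)

```text
t: 5.83
eef_pos: [0.5526, 0.0289, 0.0812]
tool_rot: [0.002, 0.019, 1.0, 0.001]
contact_force: [3.6, 3.2, -0.7]
gripper_width: 0.16
grasp_force: 59.7
```

Call:
send_rows(slide=[[0,-16,0],[0,-32,0],[0,-48,0],[0,-62,0],[0,-72,0],[0,-80,0],[0,-84,0],[0,-84,0]], roll=[0,0,0,0,0,0,0,0], claw=[0,0,0,0,0,0,0,0])

```text
t: 6.5
eef_pos: [0.5515, -0.0126, 0.081]
tool_rot: [0.001, 0.004, 1.0, 0.021]
contact_force: [1.9, 93.0, 1.3]
gripper_width: 0.163
grasp_force: 60.9
```

```bash
python3 -c "
from h import *
look('side','s5');go((.548,-.052,.081),88)"
```

```text
t 6.55 at [ 0.5515 -0.0126  0.081 ] ytool 89.5 w 0.164 F [ 2.2 92.8  0.1] g 60.9 | slide [  3.2 -39.3  -1.6] roll 1.5
```

View pics/s5.png

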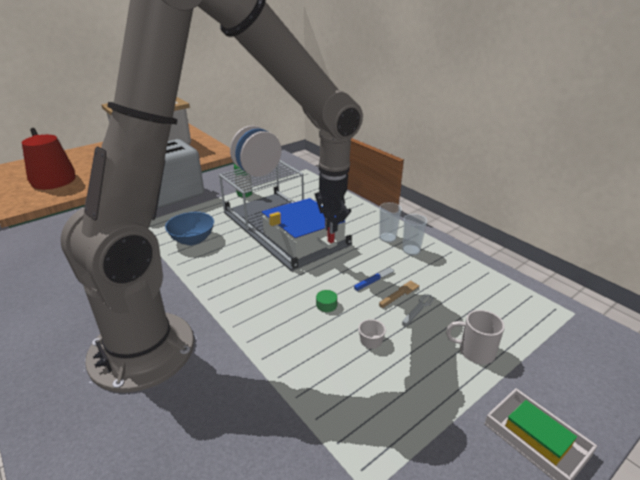

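The wrist force is 93 N with the caddy stopped after 182 mm. The flap had stood half out of the tier at the start, so the caddy was not fully parked and this is the loading stop. I'm relaxing the pull before releasing.

Call:
send_rows(slide=[[0,15,0],[0,28,0],[0,36,0],[0,39,0],[0,39,0],[0,39,0],[0,39,0],[0,39,0]], roll=[0,0,0,0,0,0,0,0], claw=[0,0,0,0,0,0,0,0])

```text
t: 7.22
eef_pos: [0.5516, -0.0125, 0.0812]
tool_rot: [0.002, 0.018, 1.0, 0.002]
contact_force: [5.7, 10.1, -1.3]
gripper_width: 0.157
grasp_force: 61.8
```

Call:
send_rows(slide=[[0,0,0],[0,0,0],[0,0,0],[0,0,0],[0,0,-20],[0,0,-50],[0,0,-90],[0,0,-110]], roll=[0,0,0,0,0,0,0,0], claw=[0.4,0.4,0.4,0.4,0.4,0.4,0.4,0.4])

```text
t: 7.88
eef_pos: [0.5508, -0.0167, 0.1945]
tool_rot: [0.002, 0.02, 1.0, -0.0]
contact_force: [0.8, -0.4, 0.8]
gripper_width: 0.398
grasp_force: 0.0
```

```bash
python3 -c "
from h import *
S=look('side','s6');T=look('top','t6');go((.548,-.012,.081),88)
print('red',[b[:2] for b in blobs(mask(S,(0,130,50),(8,255,255),(270,180,380,280)),4)],[(b[:2]) for b in blobs(mask(T,(0,130,50),(8,255,255),(240,230,380,270)),4)])
print('yel',[(b[0],b[1],b[3].min(0),b[3].max(0)) for b in blobs(mask(S,(20,130,80),(35,255,255),(230,180,310,240)),4)],[(b[0],b[1],b[3].min(0),b[3].max(0)) for b in blobs(mask(T,(20,130,80),(35,255,255),(185,260,330,310)),4)])
"
```

```text
t 7.98 at [ 0.5521 -0.0165  0.1949] ytool 87.7 w 0.406 F [1.3 0.  0.6] g 0.0 | slide [  5.2   4.3 113.9] roll -0.3
red [(34, [331.0, 231.8000030517578]), (6, [330.70001220703125, 240.3000030517578])] []
yel [(104, [274.5, 218.5], array([270., 213.], dtype=float32), array([279., 224.], dtype=float32))] [(91, [276.8999938964844, 293.5], array([274., 287.], dtype=float32), array([280., 301.], dtype=float32))]
```

The caddy is out: yellow tab at side (274.5,218.5) and top (276.9,293.5).

```bash
python3 -c "
from h import *
T=cv2.imread('pics/t6.png')[...,::-1]
print('tab',tri((274.5,218.5),(276.9,293.5)),plane('top',(276.9,293.5),.116))
go((.457,.124,.16),88)
cv2.imwrite('pics/t6c.png',cv2.resize(T[180:320,180:350],(728,600),interpolation=cv2.INTER_CUBIC)[...,::-1])"
```

```text
tab [0.45869176 0.12512013 0.12359343] [0.45752345 0.12682319 0.116     ]
t 7.98 at [ 0.5521 -0.0165  0.1949] ytool 87.7 w 0.406 F [1.3 0.  0.6] g 0.0 | slide [101.  136.5  34.3] roll -0.3
```

View pics/t6c.png

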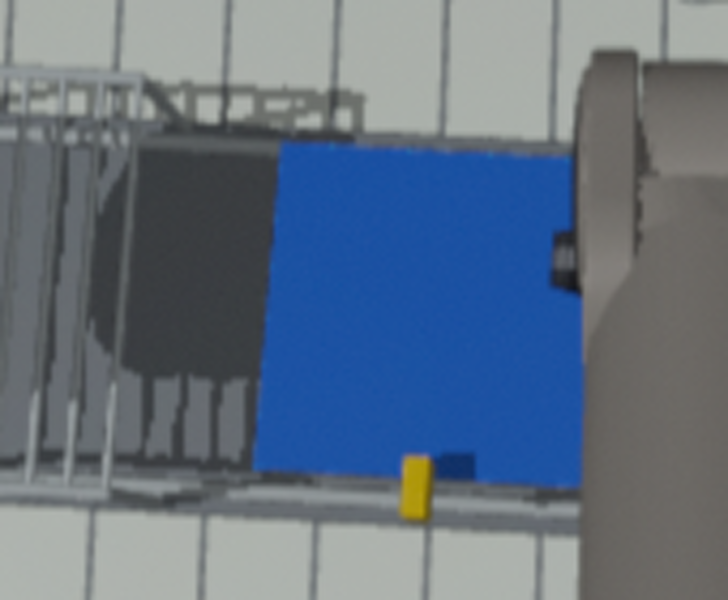

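The crop shows the flap shut and clear of the tier, with the yellow tab centred at about top (277.3,293.9). I'm moving over it and pinching.

Call:
send_rows(slide=[[20,28,0],[40,56,0],[60,84,0],[80,112,0],[101,140,0],[101,140,20],[101,140,40],[101,140,40]], roll=[0,0,0,0,0,0,0,0], claw=[0.5,0.5,0.5,0.5,0.5,0.5,0.5,0.5])

```text
t: 8.65
eef_pos: [0.4507, 0.1271, 0.1472]
tool_rot: [-0.003, 0.019, 1.0, -0.002]
contact_force: [-0.2, -0.6, -0.1]
gripper_width: 0.5
grasp_force: 0.0
```

```bash
python3 -c "
from h import *
go((.455,.1255,.073),88)
S=look('side')
cv2.imwrite('pics/s7.png',cv2.resize(S[160:250,230:350],(800,600),interpolation=cv2.INTER_CUBIC)[...,::-1])"
```

```text
t 8.65 at [0.4507 0.1271 0.1472] ytool 87.8 w 0.5 F [-0.2 -0.6 -0.1] g 0.0 | slide [-4.8 -1.2 74.1] roll -0.2
```

View pics/s7.png

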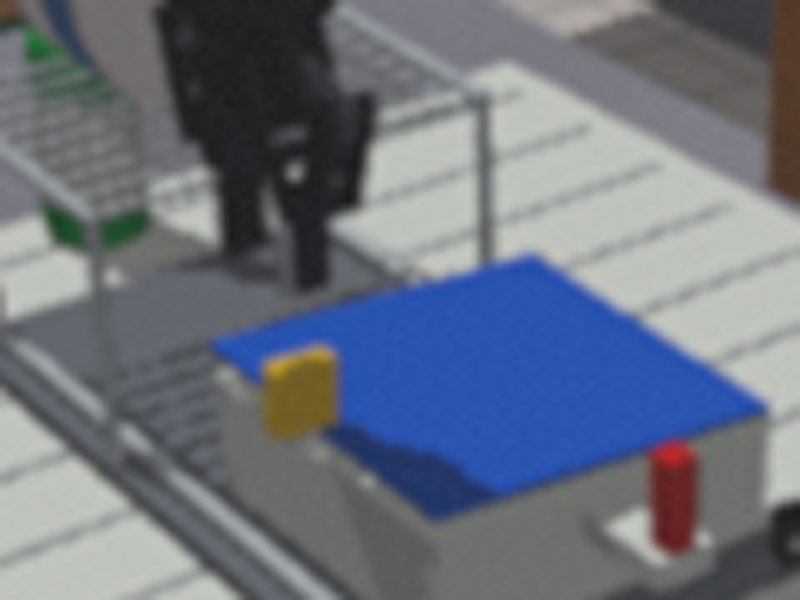

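```bash
python3 -c "
from h import *
for z in (.1472,.16,.17,.18,.19): print(z,proj('side',(.4507,.1271,z)))
print(proj('side',(.457,.1255,.116)))
r=tri((331.2,227.2),proj('top',(.5515,-.0125,.124)));print(r)"
```

```text
0.1472 [270.69462408 211.96237247]
0.16 [270.44162967 208.0127502 ]
0.17 [270.24205142 204.8970342 ]
0.18 [270.04075958 201.7545664 ]
0.19 [269.83773197 198.58500077]
[273.4396111  220.93540959]
[ 0.55338035 -0.01395467  0.12482165]
```

Open tips are at about side (271.4,199.7), so roughly z 0.186 against the reported 0.147. That confirms the offset: about 30 mm shut, 39 mm half open. I'm descending accordingly.

Call:
send_rows(slide=[[-4,-1,15],[-4,-1,30],[-4,-1,45],[-4,-1,60],[-4,-1,70],[-4,-1,79],[-4,-1,79],[-4,-1,79]], roll=[0,0,0,0,0,0,0,0], claw=[0.5,0.5,0.5,0.5,0.5,0.5,0.5,0.5])

```text
t: 9.37
eef_pos: [0.4582, 0.1268, 0.0719]
tool_rot: [-0.0, 0.02, 1.0, -0.0]
contact_force: [-0.1, 0.2, 0.3]
gripper_width: 0.496
grasp_force: 0.0
```

Call:
send_rows(slide=[[0,0,0],[0,0,0],[0,0,0],[0,0,0],[0,0,0],[0,0,0],[0,0,0],[0,0,0]], roll=[0,0,0,0,0,0,0,0], claw=[0,0,0,0,0,0,0,0], force=30)

```text
t: 10.03
eef_pos: [0.4584, 0.1271, 0.072]
tool_rot: [0.0, 0.019, 1.0, 0.0]
contact_force: [1.5, -1.4, 2.9]
gripper_width: 0.161
grasp_force: 33.7
```

Call:
send_rows(slide=[[-6,0,-23],[-14,0,-46],[-26,0,-67],[-39,0,-86],[-56,0,-104],[-74,0,-120],[-94,0,-133],[-115,0,-143]], roll=[0,0,0,0,0,0,0,0], claw=[0,0,0,0,0,0,0,0])

```text
t: 10.7
eef_pos: [0.571, 0.1234, 0.2145]
tool_rot: [-0.003, 0.019, 1.0, 0.0]
contact_force: [-4.0, 2.1, -2.6]
gripper_width: 0.164
grasp_force: 18.6
```

Call:
send_rows(slide=[[-23,0,-8],[-46,0,-13],[-70,0,-15],[-94,0,-14],[-116,0,-10],[-116,0,-10],[-116,0,-10],[-116,0,-10]], roll=[0,0,0,0,0,0,0,0], claw=[0,0,0,0,0,0,0,0])

```text
t: 11.37
eef_pos: [0.6899, 0.1194, 0.2249]
tool_rot: [0.001, 0.019, 1.0, 0.001]
contact_force: [4.3, 2.7, 0.3]
gripper_width: 0.158
grasp_force: 34.7
```

```bash
python3 -c "
from h import *
go((.455,.1255,.073),88)
S=look('side','s8')
print([(b[0],b[1],b[3].min(0),b[3].max(0)) for b in blobs(mask(S,(20,130,60),(35,255,255),(200,100,400,240)),4)][:3])
print([(b[0],b[1],b[3].min(0),b[3].max(0)) for b in blobs(mask(S,(105,130,40),(125,255,255),(200,100,400,250)),20)][:3])"
```

```text
t 11.37 at [0.6899 0.1194 0.2249] ytool 87.8 w 0.158 F [4.3 2.7 0.3] g 34.7 | slide [235.3  -3.2 151.3] roll -0.2
[(66, [333.5, 149.0], array([330., 144.], dtype=float32), array([337., 155.], dtype=float32))]
[(2045, [329.3999938964844, 181.0], array([311., 145.], dtype=float32), array([349., 219.], dtype=float32))]
```

Call:
send_rows(slide=[[0,0,0],[0,0,0],[0,0,0],[0,0,-15],[0,0,-35],[0,0,-60],[0,0,-80],[0,0,-80]], roll=[0,0,0,0,0,0,0,0], claw=[0.5,0.5,0.5,0.5,0.5,0.5,0.5,0.5])

```text
t: 12.08
eef_pos: [0.6903, 0.1178, 0.3098]
tool_rot: [0.003, 0.02, 1.0, 0.001]
contact_force: [-0.3, 0.5, 1.1]
gripper_width: 0.5
grasp_force: 0.0
```

```bash
python3 -c "
from h import *
S=look('side','s9');T=look('top','t9')
def f(n,im,lo,hi,bx):
    for b in blobs(mask(im,lo,hi,bx),20)[:2]: print(n,b[0],b[1],[np.round(v,1) for v in b[2]])
B=((105,130,50),(125,255,255));W=((8,60,60),(20,220,255))
f('flap side',S,*B,(280,120,400,250));f('spr',T,*B,(360,200,420,300));f('spa',T,*W,(400,200,450,300))
# thresholded utensils silhouettes on the pale mat
a=cv2.resize(S[110:260,230:400],(400,353));b=cv2.resize(T[200:330,330:490],(400,325))
b=cv2.copyMakeBorder(b,0,28,0,0,cv2.BORDER_CONSTANT)
cv2.imwrite('pics/v9.png',np.hstack([a,b])[...,::-1])
go((.55,-.15,.1),88)"
```

```text
flap side 2032 [329.3999938964844, 181.10000610351562] [array([330., 182.]), array([74., 38.]), np.float64(90.0)]
spr 187 [392.79998779296875, 254.10000610351562] [array([392.5, 253.5]), array([35.,  5.]), np.float64(90.0)]
spa 448 [427.3999938964844, 237.6999969482422] [array([427., 243.]), array([54., 12.]), np.float64(90.0)]
t 12.18 at [0.6886 0.1177 0.3054] ytool 87.7 w 0.505 F [ 0.2 -0.5 -0.8] g 0.0 | slide [ 128.1 -273.   205.3] roll -0.3
```

View pics/v9.png

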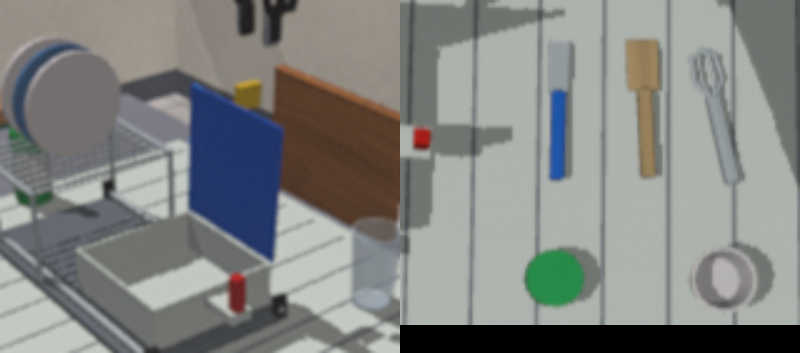

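The flap is upright, the caddy open and empty, and the three utensils are unmoved. I'm going to the spreader.

Call:
send_rows(slide=[[0,-38,0],[0,-78,0],[12,-116,0],[25,-154,0],[42,-190,0],[60,-225,20],[78,-255,40],[93,-270,70]], roll=[0,0,0,0,0,0,0,0], claw=[0.4,0.4,0.4,0.4,0.4,0.4,0.4,0.4])

```text
t: 12.85
eef_pos: [0.5832, -0.1536, 0.2348]
tool_rot: [0.001, 0.022, 1.0, -0.001]
contact_force: [-0.0, -0.6, -0.1]
gripper_width: 0.395
grasp_force: 0.0
```

Call:
send_rows(slide=[[0,0,40],[0,0,80],[0,0,120],[0,0,155],[0,0,180],[0,0,200],[0,0,200],[0,0,200]], roll=[0,0,0,0,0,0,0,0], claw=[0.4,0.4,0.4,0.4,0.4,0.4,0.4,0.4])

```text
t: 13.52
eef_pos: [0.5833, -0.1479, 0.0332]
tool_rot: [-0.002, 0.02, 1.0, 0.0]
contact_force: [-0.2, -1.1, 0.8]
gripper_width: 0.401
grasp_force: 0.0
```

```bash
python3 -c "
from h import *
go((.585,-.148,-.028),88.9)"
```

```text
t 13.52 at [ 0.5833 -0.1479  0.0332] ytool 87.8 w 0.401 F [-0.2 -1.1  0.8] g 0.0 | slide [-2.  -0.1 61.2] roll -1.1
```

Call:
send_rows(slide=[[0,0,15],[0,0,30],[0,0,40],[0,0,48],[0,0,54],[0,0,58],[0,0,60],[0,0,60]], roll=[-1,-1,-1,-1,-1,-1,-1,-1], claw=[0.4,0.4,0.4,0.4,0.4,0.4,0.4,0.4])

```text
t: 14.18
eef_pos: [0.5854, -0.1481, -0.0252]
tool_rot: [-0.0, 0.011, 1.0, -0.0]
contact_force: [-0.1, 0.4, 0.2]
gripper_width: 0.399
grasp_force: 0.0
```

Call:
send_rows(slide=[[0,0,0],[0,0,0],[0,0,0],[0,0,0],[0,0,0],[0,0,0],[0,0,0],[0,0,0]], roll=[0,0,0,0,0,0,0,0], claw=[0,0,0,0,0,0,0,0], force=50)

```text
t: 14.85
eef_pos: [0.5859, -0.1483, -0.0246]
tool_rot: [0.001, 0.011, 1.0, -0.0]
contact_force: [-0.9, 0.1, 5.3]
gripper_width: 0.14
grasp_force: 50.3
```

Spreader gripped. I'm lifting it and carrying it over the caddy.

Call:
send_rows(slide=[[0,0,-20],[0,0,-60],[0,0,-100],[0,0,-140],[0,0,-170],[10,40,-170],[20,80,-170],[30,120,-170]], roll=[0,0,0,0,0,0,0,0], claw=[0,0,0,0,0,0,0,0])

```text
t: 15.52
eef_pos: [0.5577, -0.0267, 0.1455]
tool_rot: [0.001, 0.012, 1.0, 0.0]
contact_force: [1.0, 1.5, -1.0]
gripper_width: 0.142
grasp_force: 49.6
```

Call:
send_rows(slide=[[5,40,0],[10,80,0],[15,120,0],[18,160,0],[18,190,0],[18,199,0],[18,199,0],[18,199,0]], roll=[1,1,1,1,1,1,1,1], claw=[0,0,0,0,0,0,0,0])

```text
t: 16.18
eef_pos: [0.544, 0.171, 0.1444]
tool_rot: [-0.0, 0.019, 1.0, -0.001]
contact_force: [0.1, -1.1, -1.5]
gripper_width: 0.14
grasp_force: 49.6
```

```bash
python3 -c "
from h import *
go((.545,.172,.012),88)"
```

```text
t 16.18 at [0.544  0.171  0.1444] ytool 87.8 w 0.14 F [ 0.1 -1.1 -1.5] g 49.6 | slide [ -1.    1.2 132.4] roll -0.2
```

Call:
send_rows(slide=[[0,0,30],[0,0,60],[0,0,90],[0,0,110],[0,0,120],[0,0,126],[0,0,131],[0,0,131]], roll=[0,0,0,0,0,0,0,0], claw=[0,0,0,0,0,0,0,0])

```text
t: 16.85
eef_pos: [0.5447, 0.171, 0.0139]
tool_rot: [0.0, 0.02, 1.0, -0.0]
contact_force: [0.3, 0.8, -0.3]
gripper_width: 0.144
grasp_force: 49.6
```

Call:
send_rows(slide=[[0,0,0],[0,0,0],[0,0,0],[0,0,0],[0,0,-20],[0,0,-60],[0,0,-100],[0,0,-140]], roll=[0,0,0,0,0,0,0,0], claw=[0.3,0.3,0.3,0.3,0.3,0.3,0.3,0.3])

```text
t: 17.52
eef_pos: [0.5438, 0.1717, 0.1556]
tool_rot: [-0.0, 0.019, 1.0, -0.0]
contact_force: [0.0, 0.9, -0.1]
gripper_width: 0.301
grasp_force: 0.0
```

```bash
python3 -c "
from h import *
S=look('side','s10');T=look('top','t10')
def f(n,im,lo,hi,bx,z):
    for b in blobs(mask(im,lo,hi,bx),20)[:1]: print(n,b[0],b[1],[np.round(v,1) for v in b[2]],plane('top',b[1],z).round(3))
B=((105,130,50),(125,255,255));W=((8,60,60),(20,220,255))
f('spr caddy side',S,*B,(230,150,315,240),.05);f('spr caddy',T,*B,(220,230,340,290),.05);f('spa',T,*W,(370,180,490,300),.012)
go((.588,-.2353,-.025),92)"
```

```text
spr caddy side 177 [312.70001220703125, 175.3000030517578] [array([312.5, 174.5]), array([49.,  3.]), np.float64(90.0)] [0.753 0.055 0.05 ]
spa 442 [427.29998779296875, 237.8000030517578] [array([427., 243.]), array([54., 12.]), np.float64(90.0)] [ 0.61  -0.234  0.012]
t 17.62 at [0.5489 0.1735 0.1611] ytool 87.8 w 0.297 F [-0.1 -0.1 -0.2] g 0.0 | slide [ -53.  -408.   184.4] roll -4.2
```

Call:
send_rows(slide=[[0,-40,-15],[0,-80,-15],[-5,-120,-15],[-12,-160,-15],[-19,-200,-15],[-26,-240,-15],[-33,-280,-15],[-40,-320,0]], roll=[0,-1,-2,-3,-4,-4,-4,-4], claw=[0.4,0.4,0.4,0.4,0.4,0.4,0.4,0.4])

```text
t: 18.28
eef_pos: [0.5735, -0.1506, 0.1568]
tool_rot: [0.003, -0.015, 1.0, -0.0]
contact_force: [0.8, 0.6, 0.8]
gripper_width: 0.4
grasp_force: 0.0
```

Call:
send_rows(slide=[[-6,-40,20],[-10,-80,40],[-11,-89,75],[-11,-89,105],[-11,-89,125],[-11,-89,125],[-11,-89,125],[-11,-89,125]], roll=[0,0,0,0,0,0,0,0], claw=[0.4,0.4,0.4,0.4,0.4,0.4,0.4,0.4])

```text
t: 18.95
eef_pos: [0.5864, -0.2367, 0.0308]
tool_rot: [0.001, -0.016, 1.0, -0.0]
contact_force: [-0.7, 0.0, -0.1]
gripper_width: 0.403
grasp_force: 0.0
```

```bash
python3 -c "
from h import *
T=look('top','t11')
b=blobs(mask(T,(105,130,50),(125,255,255),(225,205,345,290)),20)[:3]
for b in b:print(b[0],b[1],[np.round(v,1) for v in b[2]],plane('top',b[1],.049).round(3))
go((.588,-.2353,-.025),92)"
```

```text
735 [284.6000061035156, 209.3000030517578] [array([281.1, 208.4]), array([80.5, 10.9]), np.float64(3.1)] [0.667 0.122 0.049]
208 [262.1000061035156, 265.29998779296875] [array([262. , 265.5]), array([ 5.8, 35.3]), np.float64(4.1)] [0.528 0.171 0.049]
t 19.0 at [ 0.5869 -0.2368  0.0313] ytool 91.8 w 0.401 F [ 0.8 -0.1  0.2] g 0.0 | slide [-1.   1.5 56.3] roll -0.2
```

The spreader lies in the caddy at about (0.553, 0.171). Next I pick the spatula.

Call:
send_rows(slide=[[0,1,15],[0,1,30],[0,1,40],[0,1,48],[0,1,53],[0,1,56],[0,1,57],[0,1,57]], roll=[0,0,0,0,0,0,0,0], claw=[0.4,0.4,0.4,0.4,0.4,0.4,0.4,0.4])

```text
t: 19.67
eef_pos: [0.5855, -0.2357, -0.0274]
tool_rot: [0.0, -0.015, 1.0, -0.0]
contact_force: [-0.2, 0.3, 0.7]
gripper_width: 0.398
grasp_force: 0.0
```

Call:
send_rows(slide=[[0,0,0],[0,0,0],[0,0,0],[0,0,0],[0,0,0],[0,0,0],[0,0,0],[0,0,0]], roll=[0,0,0,0,0,0,0,0], claw=[0,0,0,0,0,0,0,0], force=50)

```text
t: 20.33
eef_pos: [0.5858, -0.2359, -0.027]
tool_rot: [0.001, -0.015, 1.0, -0.0]
contact_force: [-0.8, 0.2, 6.6]
gripper_width: 0.146
grasp_force: 50.3
```

Call:
send_rows(slide=[[0,0,-20],[0,0,-60],[0,0,-100],[0,0,-140],[0,0,-170],[5,40,-170],[10,80,-170],[15,120,-170]], roll=[0,0,0,0,0,1,2,4], claw=[0,0,0,0,0,0,0,0])

```text
t: 21.0
eef_pos: [0.5662, -0.1153, 0.1429]
tool_rot: [0.001, 0.021, 1.0, 0.0]
contact_force: [0.8, 1.4, -0.0]
gripper_width: 0.142
grasp_force: 49.6
```

```bash
python3 -c "
from h import *
go((.545,.124,.012),88)"
```

```text
t 21.0 at [ 0.5662 -0.1153  0.1429] ytool 87.6 w 0.142 F [ 0.8  1.4 -0. ] g 49.6 | slide [ 31.4 238.2 130.9] roll -0.4
```

Call:
send_rows(slide=[[5,40,0],[10,80,0],[15,120,0],[20,160,0],[25,200,0],[30,236,0],[30,236,0],[30,236,0]], roll=[0,0,0,0,0,0,0,0], claw=[0,0,0,0,0,0,0,0])

```text
t: 21.67
eef_pos: [0.5449, 0.124, 0.142]
tool_rot: [-0.0, 0.017, 1.0, 0.0]
contact_force: [0.1, -0.6, -0.4]
gripper_width: 0.144
grasp_force: 49.6
```

Call:
send_rows(slide=[[0,0,30],[0,0,60],[0,0,90],[0,0,110],[0,0,120],[0,0,126],[0,0,131],[0,0,131]], roll=[0,0,0,0,0,0,0,0], claw=[0,0,0,0,0,0,0,0])

```text
t: 22.33
eef_pos: [0.5462, 0.1204, 0.0114]
tool_rot: [0.0, 0.02, 1.0, -0.0]
contact_force: [-0.6, 0.2, -1.0]
gripper_width: 0.142
grasp_force: 49.6
```

```bash
python3 -c "
from h import *
go((.545,.124,.010),88)"
```

```text
t 22.33 at [0.5462 0.1204 0.0114] ytool 87.7 w 0.142 F [-0.6  0.2 -1. ] g 49.6 | slide [1.3 3.6 1.4] roll -0.3
```

Release, rise, then move towards the whisk, keeping it in view.

Call:
send_rows(slide=[[0,0,0],[0,0,0],[0,0,0],[0,0,0],[0,0,-20],[0,0,-60],[0,0,-100],[0,0,-145]], roll=[0,0,0,0,0,0,0,0], claw=[0.3,0.3,0.3,0.3,0.3,0.3,0.3,0.3])

```text
t: 23.0
eef_pos: [0.5451, 0.1207, 0.1546]
tool_rot: [-0.0, 0.019, 1.0, -0.0]
contact_force: [-0.1, -0.0, 0.4]
gripper_width: 0.303
grasp_force: 0.0
```

```bash
python3 -c "
from h import *
T=look('top','t12');T0=cv2.imread('pics/top0.png')[...,::-1]
d=cv2.absdiff(T,T0).max(2)[210:325,370:480]; print('changed px rows/cols',[(b[0],b[1]) for b in blobs(((d>40)*255).astype('uint8'),15)])
go((.586,-.309,-.025),101)"
```

```text
changed px rows/cols [(2573, [85.0999984741211, 51.400001525878906]), (937, [41.900001525878906, 28.600000381469727]), (855, [14.0, 35.5]), (43, [58.400001525878906, 57.0])]
t 23.05 at [0.5505 0.1219 0.1634] ytool 87.7 w 0.303 F [ 3.3 -0.2  6. ] g 0.0 | slide [ -50.4 -430.   186.9] roll -13.3
```

```bash
python3 -c "
from h import *
T=cv2.imread('pics/t12.png')
cv2.imwrite('pics/v12.png',np.hstack([cv2.resize(T[200:330,370:480],(500,591),interpolation=cv2.INTER_CUBIC)]))"
```

```text
(no output)
```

View pics/v12.png

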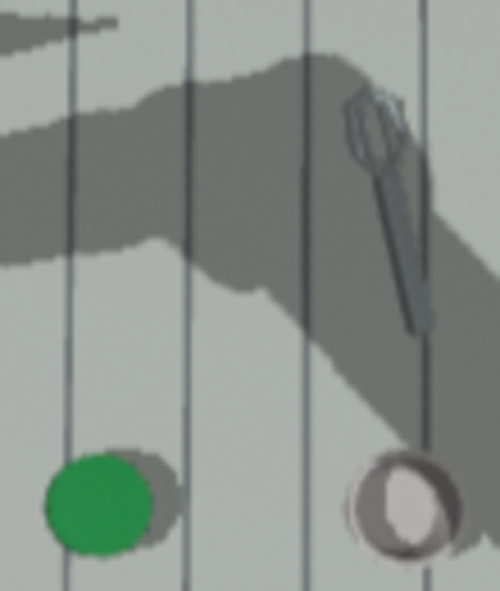

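The whisk has not moved: handle end at about (462,273), head tip at about (451,220). I'm going for it.

Call:
send_rows(slide=[[0,-40,-5],[0,-80,-5],[-5,-120,-5],[-12,-160,-5],[-19,-200,-5],[-26,-240,-5],[-33,-280,-5],[-40,-320,0]], roll=[0,-2,-4,-6,-8,-10,-12,-13], claw=[0.4,0.4,0.4,0.4,0.4,0.4,0.4,0.4])

```text
t: 23.72
eef_pos: [0.5741, -0.2025, 0.1542]
tool_rot: [0.001, -0.095, 0.995, -0.0]
contact_force: [1.1, -0.2, 0.1]
gripper_width: 0.4
grasp_force: 0.0
```

```bash
python3 -c "
from h import *
go((.583,-.309,.03),101)"
```

```text
t 23.72 at [ 0.5741 -0.2025  0.1542] ytool 100.9 w 0.4 F [ 1.1 -0.2  0.1] g 0.0 | slide [  11.7 -106.1  124.2] roll -0.1
```

Call:
send_rows(slide=[[4,-38,10],[8,-75,30],[11,-104,60],[11,-104,95],[11,-104,123],[11,-104,123],[11,-104,123],[11,-104,123]], roll=[0,0,0,0,0,0,0,0], claw=[0.4,0.4,0.4,0.4,0.4,0.4,0.4,0.4])

```text
t: 24.38
eef_pos: [0.5832, -0.3048, 0.0318]
tool_rot: [0.001, -0.094, 0.996, -0.001]
contact_force: [0.8, 0.3, 0.4]
gripper_width: 0.402
grasp_force: 0.0
```

```bash
python3 -c "
from h import *
go((.583,-.309,-.027),101)
T=look('top','t13')
for n,l,h,bx in(('spr',(105,130,50),(125,255,255),(225,235,345,290)),('spa',(8,60,50),(20,220,255),(225,215,345,290))):
    for b in blobs(mask(T,l,h,bx),20)[:2]:print(n,b[0],b[1],[np.round(v,1) for v in b[2]],plane('top',b[1],.049).round(3))"
```

```text
t 24.38 at [ 0.5832 -0.3048  0.0318] ytool 100.8 w 0.402 F [0.8 0.3 0.4] g 0.0 | slide [ 1.1 -4.  58.8] roll -0.2
spr 209 [262.1000061035156, 265.3999938964844] [array([262.1, 265.5]), array([ 5.8, 35.3]), np.float64(3.9)] [0.528 0.171 0.049]
spa 456 [284.1000061035156, 242.89999389648438] [array([285. , 248.5]), array([55., 12.]), np.float64(90.0)] [0.584 0.12  0.049]
```

Call:
send_rows(slide=[[0,-3,15],[0,-3,30],[0,-3,40],[0,-3,48],[0,-3,54],[0,-3,57],[0,-3,58],[0,-3,58]], roll=[0,0,0,0,0,0,0,0], claw=[0.4,0.4,0.4,0.4,0.4,0.4,0.4,0.4])

```text
t: 25.1
eef_pos: [0.5826, -0.3077, -0.0279]
tool_rot: [0.0, -0.094, 0.996, -0.0]
contact_force: [0.2, 0.9, -0.2]
gripper_width: 0.401
grasp_force: 0.0
```

Call:
send_rows(slide=[[0,0,0],[0,0,0],[0,0,0],[0,0,0],[0,0,0],[0,0,0],[0,0,0],[0,0,0]], roll=[0,0,0,0,0,0,0,0], claw=[0,0,0,0,0,0,0,0], force=50)

```text
t: 25.77
eef_pos: [0.5831, -0.308, -0.0273]
tool_rot: [0.001, -0.094, 0.996, -0.0]
contact_force: [-1.4, -0.2, 6.4]
gripper_width: 0.145
grasp_force: 50.4
```

Call:
send_rows(slide=[[0,0,-20],[0,0,-60],[0,0,-100],[0,0,-140],[0,0,-170],[-3,40,-170],[-6,80,-170],[-9,120,-170]], roll=[0,0,0,0,2,6,10,13], claw=[0,0,0,0,0,0,0,0])

```text
t: 26.43
eef_pos: [0.5685, -0.1872, 0.1424]
tool_rot: [0.0, 0.022, 1.0, 0.0]
contact_force: [0.6, 1.5, -0.8]
gripper_width: 0.147
grasp_force: 49.7
```

```bash
python3 -c "
from h import *
go((.542,.073,.012),88)"
```

```text
t 26.43 at [ 0.5685 -0.1872  0.1424] ytool 87.5 w 0.147 F [ 0.6  1.5 -0.8] g 49.7 | slide [ 38.1 258.7 130.4] roll -0.5
```

Call:
send_rows(slide=[[6,38,0],[12,76,0],[18,114,0],[24,152,0],[30,190,0],[36,225,0],[37,256,0],[37,256,0]], roll=[0,0,0,0,0,0,0,0], claw=[0,0,0,0,0,0,0,0])

```text
t: 27.1
eef_pos: [0.541, 0.0778, 0.1417]
tool_rot: [-0.0, 0.014, 1.0, 0.002]
contact_force: [0.6, -0.4, -0.8]
gripper_width: 0.144
grasp_force: 49.7
```

Call:
send_rows(slide=[[0,0,30],[0,0,60],[0,0,90],[0,0,110],[0,0,120],[0,0,126],[0,0,130],[0,0,130]], roll=[0,0,0,0,0,0,0,0], claw=[0,0,0,0,0,0,0,0])

```text
t: 27.77
eef_pos: [0.5422, 0.0691, 0.0122]
tool_rot: [0.0, 0.02, 1.0, 0.0]
contact_force: [0.2, 0.7, 0.2]
gripper_width: 0.144
grasp_force: 49.7
```

```bash
python3 -c "
from h import *
go((.542,.073,.012),88)"
```

```text
t 27.77 at [0.5422 0.0691 0.0122] ytool 87.8 w 0.144 F [0.2 0.7 0.2] g 49.7 | slide [0.4 3.8 0.2] roll -0.2
```

Call:
send_rows(slide=[[0,0,0],[0,0,0],[0,0,0],[0,0,0],[0,0,-20],[0,0,-60],[0,0,-100],[0,0,-140]], roll=[0,0,0,0,0,0,0,0], claw=[0.3,0.3,0.3,0.3,0.3,0.3,0.3,0.3])

```text
t: 28.43
eef_pos: [0.5413, 0.0688, 0.1537]
tool_rot: [-0.0, 0.02, 1.0, -0.0]
contact_force: [1.1, 0.3, -1.2]
gripper_width: 0.299
grasp_force: 0.0
```

Call:
send_rows(slide=[[0,-30,-20],[0,-70,-40],[0,-110,-60],[0,-150,-80],[0,-190,-100],[0,-220,-120],[0,-220,-140],[0,-220,-140]], roll=[0,0,0,0,0,0,0,0], claw=[0,0,0,0,0,0,0,0])

```text
t: 29.1
eef_pos: [0.5347, -0.1555, 0.2972]
tool_rot: [0.004, 0.023, 1.0, -0.001]
contact_force: [0.5, 0.5, 0.8]
gripper_width: -0.003
grasp_force: 0.0
```

```bash
python3 -c "
from h import *
S=look('side','s14');T=look('top','t14')
a=cv2.resize(S[120:250,230:380],(400,347),interpolation=cv2.INTER_CUBIC);b=cv2.resize(T[190:310,215:353],(400,347),interpolation=cv2.INTER_CUBIC)
cv2.imwrite('pics/v14.png',np.hstack([a,b])[...,::-1])
for n,im,bx in(('S',S,(280,100,380,180)),('T',T,(240,150,330,230))):
  print(n,[(b[0],b[1],b[3].min(0),b[3].max(0)) for b in blobs(mask(im,(20,130,60),(35,255,255),bx),4)][:2])
go((.6,.12,.3),88)"
```

```text
S [(104, [335.0, 149.39999389648438], array([330., 144.], dtype=float32), array([340., 155.], dtype=float32))]
T [(123, [276.29998779296875, 182.60000610351562], array([273., 174.], dtype=float32), array([280., 191.], dtype=float32))]
t 29.2 at [ 0.5336 -0.151   0.2929] ytool 87.7 w -0.001 F [ 0.3  0.5 -1.2] g 0.0 | slide [-55.5 273.4  -6.9] roll -0.3
```

View pics/v14.png

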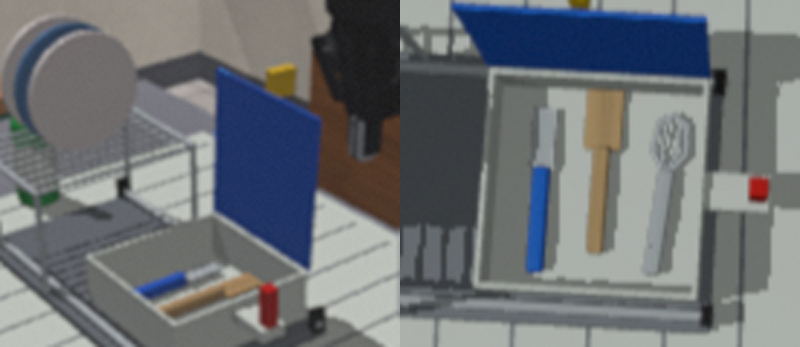

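All three utensils lie flat in the caddy and the flap is upright. I'm returning to the tab to shut it.

Call:
send_rows(slide=[[0,20,-27],[-10,58,-27],[-35,90,-27],[-60,122,-27],[-85,154,-27],[-110,186,-27],[-128,222,-27],[-140,260,-27]], roll=[0,0,0,0,0,0,0,0], claw=[0.5,0.5,0.5,0.5,0.5,0.5,0.5,0.5])

```text
t: 29.87
eef_pos: [0.6837, 0.1063, 0.3167]
tool_rot: [-0.001, 0.019, 1.0, -0.0]
contact_force: [1.5, 0.0, 0.2]
gripper_width: 0.501
grasp_force: 0.0
```

```bash
python3 -c "
from h import *
print(tri((335,149.4),(276.3,182.6)))
go((.690,.1194,.225),88)"
```

```text
[0.67689557 0.119152   0.28050177]
t 29.87 at [0.6837 0.1063 0.3167] ytool 87.8 w 0.501 F [1.5 0.  0.2] g 0.0 | slide [-6.1 13.4 91.7] roll -0.2
```

Call:
send_rows(slide=[[1,6,0],[2,12,15],[2,12,40],[2,12,65],[2,12,85],[2,12,91],[2,12,91],[2,12,91]], roll=[0,0,0,0,0,0,0,0], claw=[0.5,0.5,0.5,0.5,0.5,0.5,0.5,0.5])

```text
t: 30.53
eef_pos: [0.6816, 0.1165, 0.2281]
tool_rot: [-0.0, 0.019, 1.0, 0.0]
contact_force: [-0.3, -0.3, 0.5]
gripper_width: 0.501
grasp_force: 0.0
```

Call:
send_rows(slide=[[0,0,0],[0,0,0],[0,0,0],[0,0,0],[0,0,0],[0,0,0],[0,0,0],[0,0,0]], roll=[0,0,0,0,0,0,0,0], claw=[0,0,0,0,0,0,0,0], force=30)

```text
t: 31.2
eef_pos: [0.6829, 0.1185, 0.23]
tool_rot: [0.002, 0.018, 1.0, 0.002]
contact_force: [0.7, 5.3, 3.9]
gripper_width: 0.157
grasp_force: 33.2
```

Call:
send_rows(slide=[[20,0,-3],[44,0,-3],[67,0,-1],[90,0,4],[112,0,12],[133,0,23],[152,0,35],[170,0,50]], roll=[0,0,0,0,0,0,0,0], claw=[0,0,0,0,0,0,0,0])

```text
t: 31.87
eef_pos: [0.5136, 0.1238, 0.1805]
tool_rot: [0.003, 0.019, 1.0, 0.002]
contact_force: [2.9, 2.5, 2.3]
gripper_width: 0.156
grasp_force: 36.0
```

Call:
send_rows(slide=[[16,0,17],[30,0,36],[41,0,56],[50,0,78],[56,0,98],[59,0,113],[59,0,116],[59,0,116]], roll=[0,0,0,0,0,0,0,0], claw=[0,0,0,0,0,0,0,0])

```text
t: 32.53
eef_pos: [0.452, 0.1255, 0.0617]
tool_rot: [-0.001, 0.019, 1.0, 0.0]
contact_force: [-2.4, 4.7, -1.9]
gripper_width: 0.159
grasp_force: 41.7
```

```bash
python3 -c "
from h import *
go((.458,.1255,.064),88)"
```

```text
t 32.53 at [0.452  0.1255 0.0617] ytool 87.9 w 0.159 F [-2.4  4.7 -1.9] g 41.7 | slide [-6.   0.2 -2.3] roll -0.1
```

Call:
send_rows(slide=[[0,0,0],[0,0,0],[0,0,0],[0,0,-10],[0,0,-35],[0,0,-65],[-15,0,-75],[-33,0,-75]], roll=[0,0,0,0,0,0,0,0], claw=[0.5,0.5,0.5,0.5,0.5,0.5,0.2,0])

```text
t: 33.2
eef_pos: [0.4879, 0.1239, 0.1412]
tool_rot: [0.003, 0.019, 1.0, 0.001]
contact_force: [0.3, 0.6, 0.6]
gripper_width: 0.229
grasp_force: 0.0
```

Call:
send_rows(slide=[[-3,0,0],[-3,0,0],[-3,0,20],[-3,0,40],[-3,0,55],[-3,0,63],[-3,0,68],[-3,0,72]], roll=[0,0,0,0,0,0,0,0], claw=[0,0,0,0,0,0,0,0])

```text
t: 33.87
eef_pos: [0.4884, 0.1232, 0.0647]
tool_rot: [-0.0, 0.019, 1.0, -0.0]
contact_force: [0.1, 0.2, 0.5]
gripper_width: -0.001
grasp_force: 0.0
```

```bash
python3 -c "
from h import *
go((.487,.1255,.064),88)"
```

```text
t 33.87 at [0.4884 0.1232 0.0647] ytool 87.8 w -0.001 F [0.1 0.2 0.5] g 0.0 | slide [1.5 2.3 0.7] roll -0.2
```

Almost in contact; pressing down gently.

Call:
send_rows(slide=[[0,0,1],[0,0,2],[0,0,4],[0,0,6],[0,0,8],[0,0,10],[0,0,10],[0,0,10]], roll=[0,0,0,0,0,0,0,0], claw=[0,0,0,0,0,0,0,0])

```text
t: 34.53
eef_pos: [0.4894, 0.1242, 0.0588]
tool_rot: [0.0, 0.02, 1.0, 0.001]
contact_force: [-14.1, -2.4, 43.9]
gripper_width: 0.004
grasp_force: 22.2
```

Pressed with 44 N and no further give, so the flap is shut. Moving to the post.

Call:
send_rows(slide=[[0,0,-15],[0,0,-50],[0,0,-90],[-12,-30,-100],[-26,-65,-100],[-42,-100,-100],[-62,-134,-100],[-64,-136,-100]], roll=[0,0,0,0,0,0,0,0], claw=[0,0,0.2,0.4,0.4,0.4,0.4,0.4])

```text
t: 35.2
eef_pos: [0.5504, -0.0234, 0.1561]
tool_rot: [0.002, 0.024, 1.0, -0.002]
contact_force: [0.1, 0.1, 0.5]
gripper_width: 0.402
grasp_force: 0.0
```

```bash
python3 -c "
from h import *
S=look('side','s15');T=look('top','t15')
for n,im,bx in(('S',S,(230,180,310,240)),('T',T,(240,260,330,310))):
  print(n,[(b[0],b[1],b[3].min(0),b[3].max(0)) for b in blobs(mask(im,(20,130,60),(35,255,255),bx),4)][:2])
a=blobs(mask(S,(105,130,60),(125,255,255),(240,170,350,240)),20);print('flap',[(b[0],b[1],b[3].min(0),b[3].max(0)) for b in a][:2])
S6=cv2.imread('pics/s6.png')[...,::-1];a=blobs(mask(S6,(105,130,60),(125,255,255),(240,170,350,240)),20);print('flap before',[(b[0],b[1],b[3].min(0),b[3].max(0)) for b in a][:2])
go((.5515,-.0125,.077),88)"
```

```text
S [(96, [274.0, 222.3000030517578], array([270., 216.], dtype=float32), array([278., 228.], dtype=float32))]
T [(90, [277.1000061035156, 294.8999938964844], array([274., 288.], dtype=float32), array([280., 301.], dtype=float32))]
flap [(1730, [303.79998779296875, 218.60000610351562], array([262., 199.], dtype=float32), array([343., 239.], dtype=float32))]
flap before [(1626, [303.8999938964844, 217.10000610351562], array([262., 199.], dtype=float32), array([343., 237.], dtype=float32))]
t 35.3 at [ 0.5484 -0.0173  0.1552] ytool 87.5 w 0.4 F [0.4 0.6 0.7] g 0.0 | slide [-2.8  5.  78.2] roll -0.5
```

The tab now sits lower than when first seen (222 against 218), so the flap is fully shut, where at the start it was ajar. Gripping the post.

Call:
send_rows(slide=[[-2,4,0],[-2,4,15],[-2,4,35],[-2,4,55],[-2,4,70],[-2,4,77],[-2,4,77],[-2,4,77]], roll=[0,0,0,0,0,0,0,0], claw=[0.4,0.4,0.4,0.4,0.4,0.4,0.4,0.4])

```text
t: 35.97
eef_pos: [0.5498, -0.0099, 0.0782]
tool_rot: [-0.0, 0.019, 1.0, 0.0]
contact_force: [0.6, -0.0, -0.3]
gripper_width: 0.4
grasp_force: 0.0
```

Call:
send_rows(slide=[[0,0,0],[0,0,0],[0,0,0],[0,0,0],[0,0,0],[0,0,0],[0,0,0],[0,0,0]], roll=[0,0,0,0,0,0,0,0], claw=[0,0,0,0,0,0,0,0], force=60)

```text
t: 36.63
eef_pos: [0.5507, -0.0109, 0.0794]
tool_rot: [0.001, 0.019, 1.0, 0.0]
contact_force: [-1.6, 0.6, 7.7]
gripper_width: 0.163
grasp_force: 59.1
```

Call:
send_rows(slide=[[0,6,0],[0,20,0],[0,38,0],[0,56,0],[0,75,0],[0,95,0],[0,115,0],[0,135,0]], roll=[0,0,0,0,0,0,0,0], claw=[0,0,0,0,0,0,0,0])

```text
t: 37.3
eef_pos: [0.5547, 0.123, 0.0793]
tool_rot: [-0.0, 0.02, 1.0, -0.001]
contact_force: [-6.0, -4.4, 10.8]
gripper_width: 0.161
grasp_force: 59.6
```

Call:
send_rows(slide=[[0,18,0],[0,34,0],[0,48,0],[0,60,0],[0,70,0],[0,78,0],[0,82,0],[0,82,0]], roll=[0,0,0,0,0,0,0,0], claw=[0,0,0,0,0,0,0,0])

```text
t: 37.97
eef_pos: [0.5572, 0.2074, 0.0793]
tool_rot: [-0.001, 0.019, 1.0, 0.001]
contact_force: [-6.2, 1.0, 10.0]
gripper_width: 0.165
grasp_force: 59.6
```

Not yet against the stop; pushing a little more.

Call:
send_rows(slide=[[0,2,0],[0,4,0],[0,6,0],[0,8,0],[0,10,0],[0,12,0],[0,12,0],[0,12,0]], roll=[0,0,0,0,0,0,0,0], claw=[0,0,0,0,0,0,0,0])

```text
t: 38.63
eef_pos: [0.5571, 0.2073, 0.0793]
tool_rot: [-0.003, 0.023, 1.0, -0.005]
contact_force: [-11.0, -22.7, 22.5]
gripper_width: 0.162
grasp_force: 61.0
```

At the stop: no motion, 23 N. Relaxing the push, releasing and rising clear.

Call:
send_rows(slide=[[0,-4,0],[0,-10,0],[0,-11,0],[0,-11,0],[0,-11,0],[0,-11,0],[0,-11,0],[0,-11,0]], roll=[0,0,0,0,0,0,0,0], claw=[0,0,0,0,0.4,0.4,0.4,0.4])

```text
t: 39.3
eef_pos: [0.5586, 0.2068, 0.0781]
tool_rot: [0.0, 0.019, 1.0, 0.0]
contact_force: [-0.1, -0.2, -0.1]
gripper_width: 0.4
grasp_force: 0.0
```

Call:
send_rows(slide=[[0,0,-15],[0,0,-40],[0,0,-80],[0,0,-120],[0,-30,-150],[0,-70,-150],[0,-110,-150],[0,-150,-150]], roll=[0,0,0,0,0,0,0,0], claw=[0.4,0.4,0.4,0.4,0.4,0.4,0.4,0.4])

```text
t: 39.97
eef_pos: [0.5527, 0.0554, 0.2289]
tool_rot: [0.001, 0.019, 1.0, 0.0]
contact_force: [0.4, -0.9, 0.2]
gripper_width: 0.401
grasp_force: 0.0
```

Call:
send_rows(slide=[[0,-30,0],[0,-70,0],[0,-110,0],[0,-130,0],[0,-130,0],[0,-130,0],[0,-130,0],[0,-130,0]], roll=[0,0,0,0,0,0,0,0], claw=[0.4,0.4,0.4,0.4,0.4,0.4,0.4,0.4])

```text
t: 40.63
eef_pos: [0.5476, -0.0713, 0.2278]
tool_rot: [-0.0, 0.018, 1.0, 0.0]
contact_force: [-0.0, 0.7, -0.4]
gripper_width: 0.4
grasp_force: 0.0
```

```bash
python3 -c "
from h import *
S=look('side');T=look('top')
r=lambda im,bx:blobs(mask(im,(0,130,50),(8,255,255),bx),4)[0]
a,b=r(S,(250,170,330,240)),r(T,(220,230,290,270));print(a[1],b[1],'post y',plane('top',b[1],.12))
a=cv2.resize(S[130:260,200:360],(400,325),interpolation=cv2.INTER_CUBIC);b=cv2.resize(T[180:310,130:290],(400,325),interpolation=cv2.INTER_CUBIC)
cv2.imwrite('pics/v16.png',np.hstack([a,b])[...,::-1]);go((.55,0,.2))"
```

```text
[287.3999938964844, 204.5] [244.6999969482422, 249.6999969482422] post y [0.55601088 0.20400468 0.12      ]
t 40.73 at [ 0.5476 -0.0715  0.2279] ytool 87.9 w 0.405 F [-0.1  0.2  1.2] g 0.0 | slide [ 0.2 71.5 27.9]
```

View pics/v16.png

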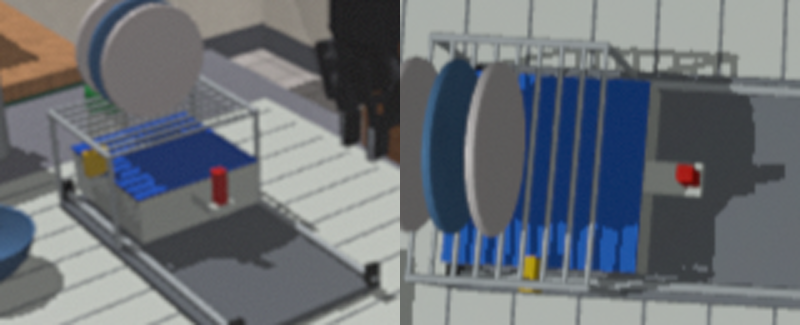

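The post travelled from y −0.0125 to 0.207 (220 mm), the flap is flat shut and nothing touches the caddy. Handing in.

```bash
python3 -c "
from station import bot
print(bot.hand_in())"
```

```text
the job is handed in; nothing more can be done
None
```

I handed the job in; no verdict came back. The spreader, spatula and whisk are in the caddy, the flap was pressed shut with 44 N, the caddy was pushed 220 mm back to its parked stop, and the arm stands clear.

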